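# Line up the lab glassware by height

## Robot

A 6-joint arm with a two-finger parallel gripper is mounted at the origin on a cart in front of the work surface, level with it; the furniture and walls round the work are solid. World frame = base frame: x ahead of the robot, y to its left, z up, the work surface at z = 0. Lengths are in m, angles in rad, forces in N, time in s.
With the tool pointing down it reaches from about 0.35 to 0.875 m from the base axis. Payload 4.2 kg.
Tool frame: the origin (TCP) lies midway between the tips of the shut fingers; the grasp point (between the pads) lies 19 mm behind it (manip.hold_point_z is the distance from the TCP to the grasp point, in m); z points along the fingers, y is the line along which they close (so a half turn about z gives the same grasp; the last joint's range is limited). The gripper opens to 87 mm and grips with 3 to 60 N. Pads are 19 mm wide; open, the fingers measure 117 mm over their backs; the gripper's body (75 mm by 190 mm) begins 51 mm behind the grasp point.
Start: joints at [1.515, 0.385, 0.008, 0, -1.194, -0.259], TCP at [0.193, 0.594, 0.223] pointing down, gripper open.
Joint ranges: [-3.14, 3.14], [-1.21, 2.06], [-1.07, 1.41], [-3.16, 2.05], [-2.99, -0.16], [-3.1, 3.1]. Speed limits (rad/s): [2.79, 2.79, 3.14, 3.14, 3.14, 3.14].

## Interface

Orientations are given as a rotation vector (axis times angle).
In Python, from station import sensors, imaging, job, manip gives the robot as it stands.
- The arm moves only by the shell command python3 -m jog 'ROWS'. ROWS is JSON, a list of rows, each an object with "linear": the shift along the tool's x, y, z in m, a list of three; "roll": the turn about the tool's z in rad; "grip": the closure in counts, from 0 (fully open) to 255 (shut). A call has 1 to 8 rows; each row shifts and turns the commanded pose from where the row before left it, along the tool's axes as they then stand; what a row does not reach is not made up. A row lasts 1/8 s, in which the tool goes at most 62.5 mm and 10.7 degrees, less where a joint would pass 70% of its speed; a pose out of reach is approached as far as the arm can. A call is refused whole if a number of a shift passes 0.0625 or a number of a turn 0.188, either way. A call with a gripper value outside its range is refused whole. The fingers move at their own pace and stop on an object; the grip force is fixed at half the most. Time passes only in rows, so rows that do not move let the fingers close. It gives the time, the measured TCP pose, the force, the opening and the grip force at its end, in the units of the state.
- sensors.observe(): the state, without advancing time (a new reading comes with each control period).
- imaging.camera(name): name is "side" or "top"; returns a dict with "color" (420x560x3 uint8, red, green, blue), "fovy" (degrees; the focal length in pixels is half the picture's height over the tangent of half this angle, whatever the lens; pixels are square), "cx", "cy" (the principal point, pixels), "R" (3x3) and "t" (3): a world point X has camera coordinates R X + t. Camera axes: x right, y down, z forward; pixel columns grow to the right and rows downward; lengths in m; the calibration is good to about 2 mm. A picture is of the moment at which its call begins. There is no depth.
- job.hand_in(): hands the job in; it is judged then, once.
The state is a dict: "time_s": time; "q": joint angles; "qd": joint speeds; "effort": joint torques, N m; "ee_pos": TCP position; "tool_rot": TCP orientation; "ft_force": force on the tool from outside, world axes, zero at the start; "torque": the same for the moment, N m; "gripper_width": opening from 0.0 (shut) to 1.0 (fully open); "grasp_force": force on a finger pad.
Only numpy, scipy, OpenCV 4.12 (cv2) and the standard library are available. Lean on these libraries where they do the work, as an engineer would, in place of code of your own. Each camera call takes 0.05 s, during which the arm holds its last target. There are 200 camera calls.

## Task

Line up the three glass bottles and the beaker on the grey tray in order of height, one standing upright in the middle of each black ring, with the tallest at the end that has the yellow block and the shortest at the other end. Set the glass down gently and let none of it fall over, and leave the orange-capped tube, the orange tube rack and the timer where they are.

Things in the scene. Friction and masses are not known exactly. Their poses are not given: they have to be found in the camera images.
- large_bottle_mid (a point): loose piece of glassware to line up: largest glass bottle, blue screw cap, cream contents; 68 mm wide and 167 mm tall; the cap is 39 mm wide and its sides run from 24 mm below the top to the top. This point lies on its axis, half-way up; z points up along the axis when it stands upright. It weighs under 0.6 kg
- medium_bottle_mid (a point): loose piece of glassware to line up: middle-sized glass bottle, blue screw cap; 56 mm wide and 137 mm tall; the cap is 32 mm wide and 20 mm high, at the top. This point lies on its axis, half-way up; z points up along the axis when it stands upright. It weighs under 0.6 kg
- small_bottle_mid (a point): loose piece of glassware to line up: smallest glass bottle, red screw cap; 50 mm wide and 117 mm tall; the cap is 29 mm wide and 18 mm high, at the top. This point lies on its axis, half-way up; z points up along the axis when it stands upright. It weighs under 0.6 kg
- beaker_mid (a point): loose piece of glassware to line up: clear open glass beaker, no cap; 55 mm wide and 70 mm tall, straight round wall, to be gripped across its outside. This point lies on its axis, half-way up; z points up along the axis when it stands upright. It weighs under 0.6 kg
- tray: fixed grey tray, 100 mm (its x) by 470 mm (its y), standing area 6 mm high, with a 12 mm high lip along its +x edge (the far side from the robot). Origin: centre of the underside, on the bench at z = 0; z up. Four white-edged black rings (82 mm across, flat marks) lie along its y axis at x = 0, y = -0.15, -0.05, +0.05 and +0.15 m in its frame. Its yaw varies a little
- yellow_stop: fixed yellow block, 66 x 18 x 14 mm, on one end of the tray, 214 mm from the tray's centre: it shows the tall end, which may be either the tray's +y or -y end. An alike white block is at the other end. Origin: centre of its underside
- capped_tube_mid (a point): bystander, leave alone: clear 34 x 34 x 115 mm capped tube with an orange cap, standing upright. This point is its centre
- tube_rack_mid (a point): bystander, leave alone: orange 120 x 50 x 34 mm rack full of tiny capped tubes. This point is its centre
- timer_mid (a point): bystander, leave alone: flat white 88 x 89 x 16 mm lab timer. This point is its centre
Not all that is in view belongs to the job. What is shaped like the part that bears medium_bottle_mid but pink or turquoise is not meant. Leave any brown look-alike of the part that bears large_bottle_mid alone.

How it is judged:
By the outcome, as a careful person would: the job done as asked, in the order asked, and still so for the second after the job is handed in, with the robot touching nothing.
It also fails if it takes over 120 s, if anything falls off the work surface, if the arm or the gripper's body presses on something with over 40 N, if the wrist force passes 120 N, or if a joint passes its speed limit or range.

## Working session

There is one attempt and no reset: what is moved stays moved. The work goes in short steps, Python scripts to look and compute and a shell command to move; the robot and the scene stay as the last step left them, time stands still between calls to the robot, and variables do not carry over. Pictures are saved under pics/ and viewed, at most 14 in all, crops included, and the job is handed in when it is done.

```bash
mkdir -p pics; cat > h.py <<'E'
import numpy as np, cv2
from station import sensors, imaging
from scipy.spatial.transform import Rotation as Ro
def cam(n):
    c=imaging.camera(n); c["f"]=210/np.tan(np.radians(c["fovy"])/2); return c
def ray(c,u,v,z):
    R=np.array(c["R"]);t=np.array(c["t"]);d=R.T@np.array([(u-c["cx"])/c["f"],(v-c["cy"])/c["f"],1]);o=-R.T@t
    return o+d*(z-o[2])/d[2]
def proj(c,X):
    p=np.array(c["R"])@np.array(X)+np.array(c["t"]);return p[:2]/p[2]*c["f"]+[c["cx"],c["cy"]]
def save(c,n): cv2.imwrite("pics/"+n,cv2.cvtColor(c["color"],cv2.COLOR_RGB2BGR))
E
python3 - <<'E'
from h import *
import pickle
d={}
for n in("top","side"):
    c=cam(n);save(c,n+"0.png");d[n]=c;print(n,c["fovy"],c["cx"],c["cy"],-np.array(c["R"]).T@c["t"], np.round(c["R"],2).tolist())
pickle.dump(d,open("d.pkl","wb"))
s=sensors.observe();print(s)
print(Ro.from_rotvec(s["tool_rot"]).as_matrix().round(3))
E
```

```text
top 51.60588494514945 280.42408296723335 209.43317363275818 [0.26258183 0.00588705 1.40468634] [[0.0, -1.0, -0.0], [-0.98, -0.0, -0.17], [0.17, 0.0, -0.98]]
side 51.46183692748776 291.100949318334 210.30251099170997 [0.67752174 0.59570181 0.95030594] [[-0.96, 0.28, -0.0], [0.23, 0.78, -0.59], [-0.16, -0.56, -0.81]]
{'time_s': 0.1, 'q': array([ 1.51456688e+00,  3.85523641e-01,  6.75784126e-03, -4.29598705e-04,
       -1.19401697e+00, -2.58571183e-01]), 'qd': array([-0.00046875, -0.00095295,  0.00262899,  0.00151243,  0.00078903,
       -0.00129716]), 'effort': array([-2.58281525e-04, -3.91688025e+01,  1.87936682e+01,  4.23185438e+00,
        1.34795759e-02, -7.11697794e-05]), 'ee_pos': array([0.19335286, 0.59376891, 0.22154143]), 'tool_rot': array([ 3.10072597e+00, -4.92377947e-01, -3.08679482e-04]), 'ft_force': array([-0.0065603 , -0.20931335,  0.53975676]), 'torque': array([-0.00251477,  0.00535592,  0.01470352]), 'grasp_force': 0.0, 'gripper_width': 0.997300835077265}
[[ 0.951 -0.31  -0.001]
 [-0.31  -0.951 -0.002]
 [ 0.     0.002 -1.   ]]
```

View pics/top0.png

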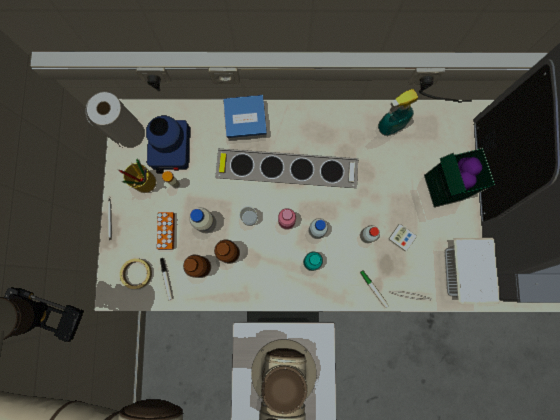

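View pics/side0.png

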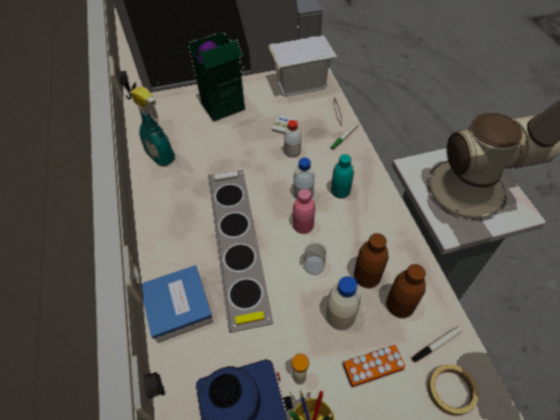

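The top view shows these look-alikes:
- **Large bottle:** blue cap with cream contents at (197,215); brown ones at (197,265) and (228,251).
- **Medium bottle:** blue cap at (319,228); pink at (287,216) and turquoise at (313,260).
- **Small bottle:** red cap at (371,233).
- **Beaker:** (249,215).

I choose (197,215), (319,228), (371,233) and (249,215). The yellow block is at (222,162), so the tall end is +y.

```bash
cat > m.py <<'E'
from h import *
import pickle
d=pickle.load(open("d.pkl","rb"))
def blob(c,lo,hi,box):
    h=cv2.cvtColor(c["color"],cv2.COLOR_RGB2HSV);m=cv2.inRange(h,lo,hi);k=np.zeros_like(m);u0,v0,u1,v1=box;k[v0:v1,u0:u1]=m[v0:v1,u0:u1]
    n,l,s,ce=cv2.connectedComponentsWithStats(k);i=1+np.argmax(s[1:,4]);return ce[i],s[i]
def tri(a,pa,b,pb):
    P=[];
    for c,p in((a,pa),(b,pb)):
        o=-np.array(c["R"]).T@c["t"];v=ray(c,*p,0)-o;P.append((o,v/np.linalg.norm(v)))
    A=sum(np.eye(3)-np.outer(v,v) for o,v in P);y=sum((np.eye(3)-np.outer(v,v))@o for o,v in P);return np.linalg.solve(A,y)
T,S=d["top"],d["side"]
B=((105,120,60),(130,255,255));
for n,(lo,hi),bt,bs,h in(("large",B,(185,200,215,235),(325,270,370,300),.155),("med",B,(305,212,335,240),(290,150,320,175),.127),("small",((170,120,60),(180,255,255)),(358,220,382,245),(283,115,305,132),.108)):
    p,s=blob(T,lo,hi,bt);q,s2=blob(S,lo,hi,bs);print(n,p.round(1),s[4],q.round(1),s2[4],"ray",ray(T,*p,h).round(4),ray(S,*q,h).round(4),"tri",tri(T,p,S,q).round(4))
h=cv2.cvtColor(T["color"],cv2.COLOR_RGB2HSV);g=cv2.cvtColor(T["color"],cv2.COLOR_RGB2GRAY)
# rings: dark blobs inside tray box
m=np.zeros_like(g);m[148:190,214:360]=(g[148:190,214:360]<60)*255
R=[]
n,l,s,ce=cv2.connectedComponentsWithStats(m)
for i in range(1,n):
    if s[i,4]>150: R.append(ray(T,*ce[i],.006));print("ring",ce[i].round(1),s[i,4],R[-1].round(4))
m=np.zeros_like(g);r=cv2.cvtColor(S["color"],cv2.COLOR_RGB2GRAY);m[170:325,205:270]=(r[170:325,205:270]<60)*255
n,l,s,ce=cv2.connectedComponentsWithStats(m)
for i in range(1,n):
    if s[i,4]>150: print("ringS",ce[i].round(1),s[i,4],ray(S,*ce[i],.006).round(4))
print("yellow",[blob(T,(22,120,100),(35,255,255),(214,148,235,178))[0].round(1)],ray(T,222,162,.014))
for n,u,v,z in(("beak",249,215,.04),("pink",287,216,.13),("turq",313,261,.13),("br1",197,265,.16),("br2",228,251,.16),("tube",170,180,.11),("rack",166,230,.034)):print(n,ray(T,u,v,z).round(3))
a=cv2.resize(T["color"][140:280,150:390],None,fx=3.3,fy=3.3,interpolation=2)
cv2.imwrite("pics/crop.png",a[:,:,::-1])
E
python3 m.py
```

```text
large [196.4 214.9] 126 [347.6 285.4] 273 ray [0.4667 0.2549 0.155 ] [0.4616 0.2524 0.155 ] tri [0.4645 0.2544 0.1615]
med [319.8 224.6] 79 [304.2 162.5] 89 ray [ 0.4429 -0.1073  0.127 ] [ 0.4392 -0.1112  0.127 ] tri [ 0.4415 -0.1064  0.1331]Traceback (most recent call last):
  File "m.py", line 15, in <module>
    p,s=blob(T,lo,hi,bt);q,s2=blob(S,lo,hi,bs);print(n,p.round(1),s[4],q.round(1),s2[4],"ray",ray(T,*p,h).round(4),ray(S,*q,h).round(4),"tri",tri(T,p,S,q).round(4))
        ~~~~^^^^^^^^^^^^
  File "m.py", line 6, in blob
    n,l,s,ce=cv2.connectedComponentsWithStats(k);i=1+np.argmax(s[1:,4]);return ce[i],s[i]
                                                     ~~~~~~~~~^^^^^^^^^
    return _wrapfunc(a, 'argmax', axis=axis, out=out, **kwds)
    return bound(*args, **kwds)
ValueError: attempt to get argmax of an empty sequence
```

```bash
sed -i 's/((170,120,60),(180,255,255))/((0,130,60),(8,255,255))/' m.py; python3 m.py
```

```text
large [196.4 214.9] 126 [347.6 285.4] 273 ray [0.4667 0.2549 0.155 ] [0.4616 0.2524 0.155 ] tri [0.4645 0.2544 0.1615]
med [319.8 224.6] 79 [304.2 162.5] 89 ray [ 0.4429 -0.1073  0.127 ] [ 0.4392 -0.1112  0.127 ] tri [ 0.4415 -0.1064  0.1331]
small [373.9 231.1] 65 [292.1 124.5] 74 ray [ 0.4261 -0.271   0.108 ] [ 0.424  -0.2726  0.108 ] tri [ 0.4253 -0.2702  0.1107]
ring [241.5 164.4] 340 [0.6617 0.1401 0.006 ]
ring [271.4 166.6] 342 [0.6545 0.0405 0.006 ]
ring [301.5 168.8] 345 [ 0.647  -0.0595  0.006 ]
ring [331.6 171. ] 352 [ 0.6397 -0.1593  0.006 ]
ringS [228.9 194.9] 390 [ 0.6379 -0.1595  0.006 ]
ringS [233.7 224.4] 462 [ 0.6454 -0.0597  0.006 ]
ringS [239.2 257.1] 541 [0.6524 0.0404 0.006 ]
ringS [245.1 293.3] 643 [0.6596 0.1399 0.006 ]
yellow [array([222. , 162.1])] [0.66763868 0.2043207  0.014     ]
beak [0.485 0.11  0.04 ]
pink [ 0.468 -0.01   0.13 ]
turq [ 0.335 -0.086  0.13 ]
br1 [0.321 0.247 0.16 ]
br2 [0.361 0.16  0.16 ]
tube [0.582 0.349 0.11 ]
rack [0.438 0.374 0.034]
```

View pics/crop.png

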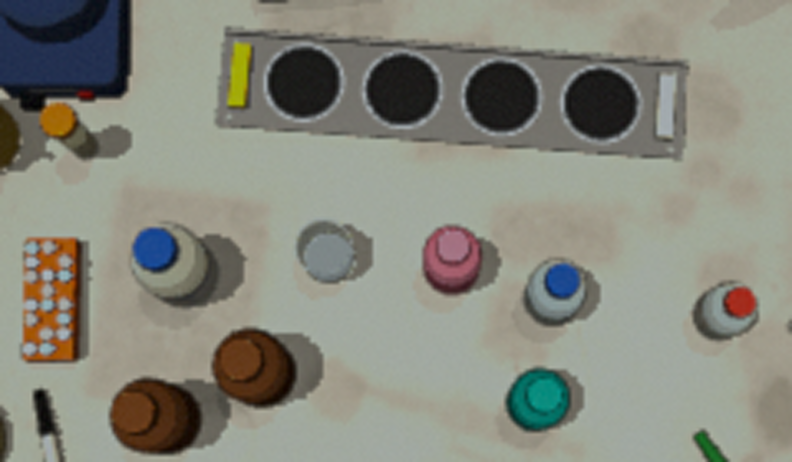

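The crop confirms the choice: large bottle at crop (155,250), medium at (562,280), small at (740,300), beaker at (328,250). Pink, turquoise and brown stay put. The yellow block is at the +y end, so the order from +y is large, medium, small, beaker. I'll grip with the closing axis along world x, which keeps the gripper body clear of ring neighbours.

```bash
python3 -m jog '[{"linear":[0,0,-0.01],"roll":0.1794,"grip":0},{"linear":[0,0,-0.01],"roll":0.1794,"grip":0},{"linear":[0,0,-0.01],"roll":0.1794,"grip":0},{"linear":[0,0,-0.01],"roll":0.1794,"grip":0},{"linear":[0,0,-0.01],"roll":0.1794,"grip":0},{"linear":[0,0,0],"roll":0.1794,"grip":0},{"linear":[0,0,0],"roll":0.1794,"grip":0},{"linear":[0,0,0],"roll":0,"grip":0}]'
python3 -m jog '[{"linear":[0.031,-0.025,0],"roll":0,"grip":0},{"linear":[0.031,-0.025,0],"roll":0,"grip":0},{"linear":[0.031,-0.025,0],"roll":0,"grip":0},{"linear":[0.031,-0.025,0],"roll":0,"grip":0},{"linear":[0.031,-0.025,0],"roll":0,"grip":0},{"linear":[0.031,-0.025,0],"roll":0,"grip":0},{"linear":[0.031,-0.025,0],"roll":0,"grip":0},{"linear":[0,0,0],"roll":0,"grip":0}]'
cat > st.py <<'E'
from h import *
s=sensors.observe();M=Ro.from_rotvec(s["tool_rot"]).as_matrix();print(s["ee_pos"].round(4),"q",s["q"].round(2),"w",round(s["gripper_width"],3),"yang",np.degrees(np.arctan2(M[1,1],M[0,1])).round(1))
import sys
if len(sys.argv)>3:
    d=np.array([float(a) for a in sys.argv[1:4]])-s["ee_pos"];print("tool shift",(M.T@d).round(4))
E
python3 st.py 0.4645 0.2544 0.27
```

```text
time_s: 1.1
ee_pos: [0.1934, 0.594, 0.272]
tool_rot: [2.223, -2.218, 0.001]
ft_force: [-0.4, -0.0, 0.1]
gripper_width: 1.0
grasp_force: 0.0
time_s: 2.1
ee_pos: [0.3695, 0.3755, 0.2725]
tool_rot: [2.221, -2.222, 0.0]
ft_force: [-0.2, 0.9, 0.1]
gripper_width: 1.002
grasp_force: 0.0
[0.3695 0.3755 0.2725] q [ 1.1   0.18 -0.15  0.   -1.24 -1.1 ] w 1.002 yang 180.0
tool shift [ 0.1211 -0.095   0.0026]
```

```bash
python3 -m jog '[{"linear":[0.0303,-0.0237,0],"roll":0,"grip":0},{"linear":[0.0303,-0.0237,0],"roll":0,"grip":0},{"linear":[0.0303,-0.0237,0],"roll":0,"grip":0},{"linear":[0.0303,-0.0237,0],"roll":0,"grip":0},{"linear":[0,0,0.03],"roll":0,"grip":0},{"linear":[0,0,0.035],"roll":0,"grip":0},{"linear":[0,0,0.035],"roll":0,"grip":0},{"linear":[0,0,0.02],"roll":0,"grip":0}]'
python3 -m jog '[{"linear":[0,0,0.0095],"roll":0,"grip":0},{"linear":[0,0,0],"roll":0,"grip":0}]'
python3 st.py 0.4645 0.2544 0.143
python3 - <<'E'
from h import *
a=cam("top")["color"][170:260,150:250];b=cam("side")["color"][220:360,270:430]
A=cv2.resize(a,(400,360),interpolation=2);B=cv2.resize(b,(400,350),interpolation=2)
B=np.vstack([B,np.zeros((10,400,3),np.uint8)])
cv2.imwrite("pics/g1.png",np.hstack([A,B])[:,:,::-1])
E
```

```text
time_s: 3.1
ee_pos: [0.4623, 0.2563, 0.1504]
tool_rot: [2.223, -2.216, -0.001]
ft_force: [1.1, 0.2, 0.4]
gripper_width: 0.995
grasp_force: 0.0
time_s: 3.35
ee_pos: [0.4632, 0.2566, 0.1428]
tool_rot: [2.223, -2.219, 0.0]
ft_force: [1.0, -0.0, -0.5]
gripper_width: 1.001
grasp_force: 0.0
[0.4632 0.2566 0.1428] q [ 0.81  0.3  -0.34  0.   -0.93 -0.81] w 1.001 yang -179.9
tool shift [ 0.0022 -0.0013 -0.0002]
```

View pics/g1.png

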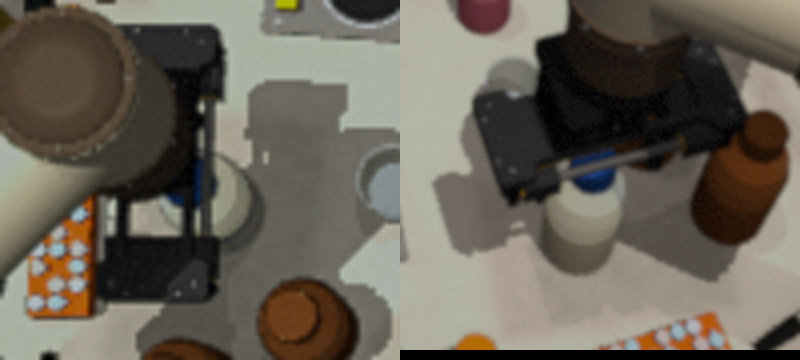

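The pictures show the blue cap between the open fingers, at left crop (195,185) and right crop (592,170). The brown bottle is clear. Now I close and lift.

```bash
python3 -m jog '[{"linear":[0.002,-0.001,0],"roll":0,"grip":80},{"linear":[0,0,0],"roll":0,"grip":120},{"linear":[0,0,0],"roll":0,"grip":160},{"linear":[0,0,0],"roll":0,"grip":200},{"linear":[0,0,0],"roll":0,"grip":255},{"linear":[0,0,0],"roll":0,"grip":255},{"linear":[0,0,0],"roll":0,"grip":255},{"linear":[0,0,0],"roll":0,"grip":255}]'
python3 -m jog '[{"linear":[0,0,-0.005],"roll":0,"grip":255},{"linear":[0,0,-0.01],"roll":0,"grip":255},{"linear":[0,0,-0.02],"roll":0,"grip":255},{"linear":[0,0,-0.02],"roll":0,"grip":255},{"linear":[0,0,-0.02],"roll":0,"grip":255},{"linear":[0,0,-0.015],"roll":0,"grip":255},{"linear":[0,0,0],"roll":0,"grip":255},{"linear":[0,0,0],"roll":0,"grip":255}]'
python3 st.py 0.661 0.140 0.233
```

```text
time_s: 4.45
ee_pos: [0.4643, 0.2541, 0.143]
tool_rot: [2.222, -2.221, -0.0]
ft_force: [-0.7, 0.9, -0.7]
gripper_width: 0.446
grasp_force: 30.0
time_s: 5.45
ee_pos: [0.4637, 0.2538, 0.2321]
tool_rot: [2.22, -2.22, -0.001]
ft_force: [0.1, 0.5, -5.8]
gripper_width: 0.443
grasp_force: 30.0
[0.4637 0.2538 0.2321] q [ 0.81  0.21 -0.21 -0.   -1.15 -0.81] w 0.443 yang 180.0
tool shift [ 0.1137 -0.1973 -0.0012]
```

```bash
python3 -m jog '[{"linear":[0.009,-0.016,0],"roll":0,"grip":255},{"linear":[0.018,-0.031,0],"roll":0,"grip":255},{"linear":[0.02,-0.035,0],"roll":0,"grip":255},{"linear":[0.02,-0.035,0],"roll":0,"grip":255},{"linear":[0.02,-0.035,0],"roll":0,"grip":255},{"linear":[0.0177,-0.031,0],"roll":0,"grip":255},{"linear":[0.009,-0.0143,0],"roll":0,"grip":255},{"linear":[0,0,0],"roll":0,"grip":255}]'
python3 -m jog '[{"linear":[0,0,0.02],"roll":0,"grip":255},{"linear":[0,0,0.025],"roll":0,"grip":255},{"linear":[0,0,0.018],"roll":0,"grip":255},{"linear":[0,0,0],"roll":0,"grip":255},{"linear":[0,0,0],"roll":0,"grip":255}]'
python3 st.py 0.661 0.140 0.15
python3 - <<'E'
from h import *
a=cam("top")["color"][110:220,190:310];b=cam("side")["color"][180:360,180:340]
A=cv2.resize(a,(400,366),interpolation=2);B=cv2.resize(b,(325,366),interpolation=2)
cv2.imwrite("pics/p1.png",np.hstack([A,B])[:,:,::-1])
E
```

```text
time_s: 6.45
ee_pos: [0.6621, 0.1393, 0.2314]
tool_rot: [2.218, -2.222, -0.002]
ft_force: [-0.7, 1.2, -6.3]
gripper_width: 0.446
grasp_force: 30.0
time_s: 7.08
ee_pos: [0.662, 0.1411, 0.1713]
tool_rot: [-2.222, 2.219, -0.002]
ft_force: [1.2, -0.1, -4.2]
gripper_width: 0.44
grasp_force: 30.0
[0.662  0.1411 0.1713] q [ 0.45  0.51  0.07  0.   -1.14 -0.45] w 0.44 yang -179.9
tool shift [0.0011 0.001  0.0213]
```

View pics/p1.png

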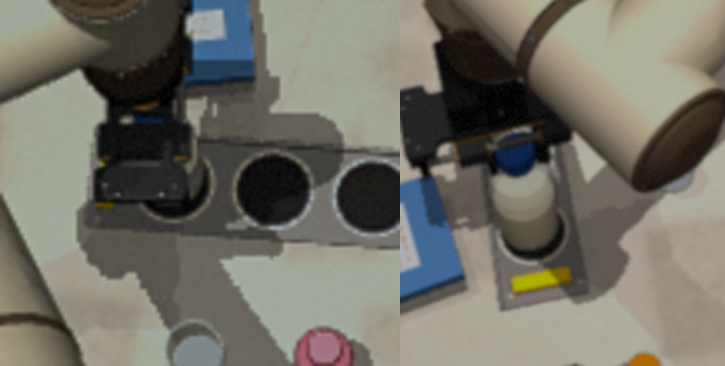

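The bottle hangs over the leftmost ring, side crop (528,235), next to the yellow block. I lower it gently.

```bash
python3 -m jog '[{"linear":[0,0.001,0.01],"roll":0,"grip":255},{"linear":[0.001,0,0.006],"roll":0,"grip":255},{"linear":[0,0,0.002],"roll":0,"grip":255},{"linear":[0,0,0.001],"roll":0,"grip":255},{"linear":[0,0,0],"roll":0,"grip":255}]'
python3 -m jog '[{"linear":[0,0,0.001],"roll":0,"grip":255},{"linear":[0,0,0],"roll":0,"grip":255},{"linear":[0,0,0],"roll":0,"grip":255}]'
python3 -m jog '[{"linear":[0,0,0.001],"roll":0,"grip":255},{"linear":[0,0,0],"roll":0,"grip":255},{"linear":[0,0,0],"roll":0,"grip":255}]'
```

```text
time_s: 7.8
ee_pos: [0.6608, 0.1395, 0.1511]
tool_rot: [-2.222, 2.221, -0.0]
ft_force: [-0.3, -0.1, -5.0]
gripper_width: 0.447
grasp_force: 30.0
time_s: 8.18
ee_pos: [0.6607, 0.1395, 0.1501]
tool_rot: [-2.222, 2.221, -0.0]
ft_force: [-0.0, 0.9, -5.7]
gripper_width: 0.445
grasp_force: 30.0
time_s: 8.55
ee_pos: [0.6608, 0.1395, 0.1491]
tool_rot: [-2.221, 2.221, -0.0]
ft_force: [0.6, -0.5, -4.7]
gripper_width: 0.443
grasp_force: 30.0
```

```bash
python3 -m jog '[{"linear":[0,0,0.001],"roll":0,"grip":255},{"linear":[0,0,0],"roll":0,"grip":255}]'|grep -E "pos|force"
python3 -m jog '[{"linear":[0,0,0.0007],"roll":0,"grip":255},{"linear":[0,0,0],"roll":0,"grip":255}]'|grep -E "pos|force"
```

```text
ee_pos: [0.6609, 0.1396, 0.1491]
ft_force: [-1.2, 0.5, 0.7]
grasp_force: 30.0
ee_pos: [0.661, 0.1395, 0.1491]
ft_force: [-2.9, 0.5, 5.8]
grasp_force: 30.0
```

```bash
python3 -m jog '[{"linear":[0,0,0],"roll":0,"grip":200},{"linear":[0,0,0],"roll":0,"grip":120},{"linear":[0,0,0],"roll":0,"grip":60},{"linear":[0,0,0],"roll":0,"grip":0},{"linear":[0,0,-0.01],"roll":0,"grip":0},{"linear":[0,0,-0.03],"roll":0,"grip":0},{"linear":[0,0,-0.04],"roll":0,"grip":0},{"linear":[0,0,0],"roll":0,"grip":0}]'
python3 st.py 0.4425 -0.107 0.22
```

```text
time_s: 10.05
ee_pos: [0.663, 0.14, 0.2328]
tool_rot: [-2.216, 2.215, -0.007]
ft_force: [0.7, 0.1, 0.2]
gripper_width: 0.99
grasp_force: 0.0
[0.663  0.14   0.2328] q [ 0.45  0.46  0.16  0.   -1.26 -0.45] w 0.99 yang -180.0
tool shift [0.2469 0.2208 0.01  ]
```

```bash
python3 -m jog '[{"linear":[0.0309,0.0275,0],"roll":0,"grip":0},{"linear":[0.0309,0.0275,0],"roll":0,"grip":0},{"linear":[0.0309,0.0275,0],"roll":0,"grip":0},{"linear":[0.0309,0.0275,0],"roll":0,"grip":0},{"linear":[0.0309,0.0275,0],"roll":0,"grip":0},{"linear":[0.0309,0.0275,0],"roll":0,"grip":0},{"linear":[0.0309,0.0275,0],"roll":0,"grip":0},{"linear":[0.0309,0.0275,0],"roll":0,"grip":0}]' | grep pos
python3 -m jog '[{"linear":[0,0,0],"roll":0,"grip":0},{"linear":[0,0,0.02],"roll":0,"grip":0},{"linear":[0,0,0.02],"roll":0,"grip":0},{"linear":[0,0,0],"roll":0,"grip":0}]'|grep pos
python3 st.py 0.442 -0.107 0.117
python3 - <<'E'
from h import *
a=cam("top")["color"][140:270,230:380];b=cam("side")["color"][130:310,200:380]
A=cv2.resize(a,(400,346),interpolation=2);B=cv2.resize(b,(346,346),interpolation=2)
cv2.imwrite("pics/g2.png",np.hstack([A,B])[:,:,::-1])
E
```

```text
ee_pos: [0.4395, -0.1087, 0.2273]
ee_pos: [0.4401, -0.1075, 0.1861]
[ 0.4401 -0.1075  0.1861] q [ 0.12  0.13 -0.45 -0.   -1.   -0.12] w 0.997 yang -180.0
tool shift [-0.0005 -0.0022  0.0691]
```

View pics/g2.png

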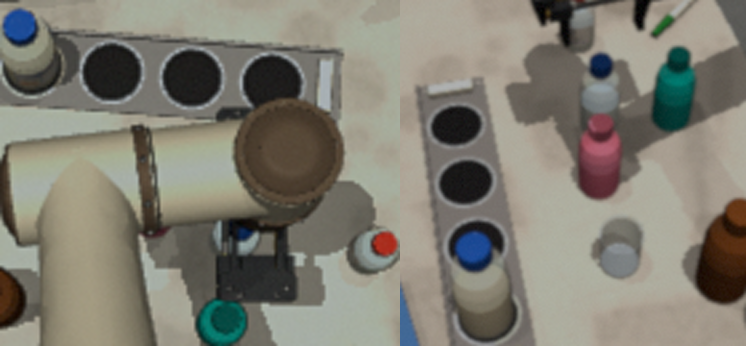

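The large bottle stands in ring 1. The medium bottle's cap, top crop (240,232), is between the fingers, and turquoise is lower than the gripper body. I carry on down.

```bash
python3 -m jog '[{"linear":[0,-0.002,0.025],"roll":0,"grip":0},{"linear":[0,0,0.025],"roll":0,"grip":0},{"linear":[0,0,0.013],"roll":0,"grip":0},{"linear":[0,0,0.006],"roll":0,"grip":0},{"linear":[0,0,0],"roll":0,"grip":60},{"linear":[0,0,0],"roll":0,"grip":120},{"linear":[0,0,0],"roll":0,"grip":160},{"linear":[0,0,0],"roll":0,"grip":200}]'
python3 -m jog '[{"linear":[0,0,0],"roll":0,"grip":255},{"linear":[0,0,0],"roll":0,"grip":255},{"linear":[0,0,0],"roll":0,"grip":255},{"linear":[0,0,0],"roll":0,"grip":255}]'
python3 -m jog '[{"linear":[0,0,-0.005],"roll":0,"grip":255},{"linear":[0,0,-0.01],"roll":0,"grip":255},{"linear":[0,0,-0.02],"roll":0,"grip":255},{"linear":[0,0,-0.025],"roll":0,"grip":255},{"linear":[0,0,-0.025],"roll":0,"grip":255},{"linear":[0,0,-0.02],"roll":0,"grip":255},{"linear":[0,0,0],"roll":0,"grip":255},{"linear":[0,0,0],"roll":0,"grip":255}]'
python3 st.py 0.6535 0.0405 0.223
```

```text
time_s: 12.65
ee_pos: [0.4429, -0.1078, 0.1187]
tool_rot: [-2.221, 2.221, -0.001]
ft_force: [-0.0, -0.4, -0.1]
gripper_width: 0.631
grasp_force: 0.0
time_s: 13.15
ee_pos: [0.4424, -0.1078, 0.1183]
tool_rot: [2.221, -2.221, -0.001]
ft_force: [-0.8, 0.2, 1.3]
gripper_width: 0.364
grasp_force: 30.0
time_s: 14.15
ee_pos: [0.442, -0.1076, 0.2225]
tool_rot: [2.221, -2.221, -0.002]
ft_force: [-0.9, -0.7, -2.7]
gripper_width: 0.364
grasp_force: 30.0
[ 0.442  -0.1076  0.2225] q [ 0.12  0.09 -0.39 -0.   -1.09 -0.12] w 0.364 yang 180.0
tool shift [-0.1482 -0.2115 -0.0007]
```

```bash
python3 -m jog '[{"linear":[0,-0.015,0],"roll":0,"grip":255},{"linear":[0,-0.03,0],"roll":0,"grip":255},{"linear":[0,-0.03,0],"roll":0,"grip":255},{"linear":[-0.01,-0.026,0],"roll":0,"grip":255},{"linear":[-0.028,-0.025,0],"roll":0,"grip":255},{"linear":[-0.03,-0.025,0],"roll":0,"grip":255},{"linear":[-0.03,-0.025,0],"roll":0,"grip":255},{"linear":[-0.025,-0.02,0],"roll":0,"grip":255}]'|grep pos
python3 -m jog '[{"linear":[-0.015,-0.0105,0],"roll":0,"grip":255},{"linear":[-0.01,-0.005,0],"roll":0,"grip":255},{"linear":[0,0,0.02],"roll":0,"grip":255},{"linear":[0,0,0.03],"roll":0,"grip":255},{"linear":[0,0,0.02],"roll":0,"grip":255},{"linear":[0,0,0],"roll":0,"grip":255},{"linear":[0,0,0],"roll":0,"grip":255}]'
python3 st.py 0.6535 0.0405 0.125
```

```text
ee_pos: [0.6403, 0.0166, 0.2214]
time_s: 16.02
ee_pos: [0.6549, 0.04, 0.1546]
tool_rot: [-2.221, 2.22, -0.002]
ft_force: [-0.3, 0.4, -1.9]
gripper_width: 0.364
grasp_force: 30.0
[0.6549 0.04   0.1546] q [ 0.31  0.49 -0.01  0.   -1.08 -0.31] w 0.364 yang -180.0
tool shift [-0.0005  0.0014  0.0296]
```

```bash
python3 -m jog '[{"linear":[-0.0005,0.001,0.012],"roll":0,"grip":255},{"linear":[0,0,0.01],"roll":0,"grip":255},{"linear":[0,0,0.004],"roll":0,"grip":255},{"linear":[0,0,0.002],"roll":0,"grip":255},{"linear":[0,0,0],"roll":0,"grip":255},{"linear":[0,0,0],"roll":0,"grip":255}]'|grep -E "pos|ft"
python3 -m jog '[{"linear":[0,0,0.001],"roll":0,"grip":255},{"linear":[0,0,0],"roll":0,"grip":255},{"linear":[0,0,0],"roll":0,"grip":255}]'|grep -E "pos|ft"
python3 -m jog '[{"linear":[0,0,0.001],"roll":0,"grip":255},{"linear":[0,0,0],"roll":0,"grip":255},{"linear":[0,0,0],"roll":0,"grip":255}]'|grep -E "pos|ft"
python3 -m jog '[{"linear":[0,0,0.0007],"roll":0,"grip":255},{"linear":[0,0,0],"roll":0,"grip":255}]'|grep -E "pos|ft"
```

```text
ee_pos: [0.6534, 0.0408, 0.1257]
ft_force: [-0.5, -0.8, -3.0]
ee_pos: [0.6533, 0.0408, 0.1245]
ft_force: [-0.4, 0.3, -2.4]
ee_pos: [0.6534, 0.0407, 0.1244]
ft_force: [-1.7, 1.1, 4.5]
ee_pos: [0.6536, 0.0407, 0.1244]
ft_force: [-3.0, -0.4, 8.1]
```

```bash
python3 -m jog '[{"linear":[0,0,0],"roll":0,"grip":200},{"linear":[0,0,0],"roll":0,"grip":120},{"linear":[0,0,0],"roll":0,"grip":60},{"linear":[0,0,0],"roll":0,"grip":0},{"linear":[0,0,-0.01],"roll":0,"grip":0},{"linear":[0,0,-0.03],"roll":0,"grip":0},{"linear":[0,0,-0.04],"roll":0,"grip":0},{"linear":[0,0,-0.02],"roll":0,"grip":0}]'|grep pos
python3 -m jog '[{"linear":[0.0346,0.0254,0],"roll":0,"grip":0},{"linear":[0.0346,0.0254,0],"roll":0,"grip":0},{"linear":[0.0346,0.0254,0],"roll":0,"grip":0},{"linear":[0.0346,0.0254,0],"roll":0,"grip":0},{"linear":[0.0346,0.0254,0],"roll":0,"grip":0},{"linear":[0.0346,0.0254,0],"roll":0,"grip":0},{"linear":[0.0346,0.0254,0],"roll":0,"grip":0},{"linear":[0.0346,0.0254,0],"roll":0,"grip":0}]' | grep pos
python3 -m jog '[{"linear":[0.034,0.025,0],"roll":0,"grip":0},{"linear":[0,0,0.02],"roll":0,"grip":0},{"linear":[0,0,0.03],"roll":0,"grip":0},{"linear":[0,0,0.01],"roll":0,"grip":0},{"linear":[0,0,0],"roll":0,"grip":0}]'|grep pos
python3 st.py 0.4255 -0.271 0.1
python3 - <<'E'
from h import *
a=cam("top")["color"][140:270,280:430];b=cam("side")["color"][80:330,190:370]
A=cv2.resize(a,(480,416),interpolation=2);B=cv2.resize(b,(300,416),interpolation=2)
cv2.imwrite("pics/g3.png",np.hstack([A,B])[:,:,::-1])
E
```

```text
ee_pos: [0.6544, 0.0408, 0.2262]
ee_pos: [0.4494, -0.2372, 0.2236]
ee_pos: [0.4252, -0.2701, 0.1628]
[ 0.4252 -0.2701  0.1628] q [-0.24  0.23 -0.37  0.   -0.96  0.24] w 0.997 yang -180.0
tool shift [ 0.0009 -0.0003  0.0628]
```

View pics/g3.png

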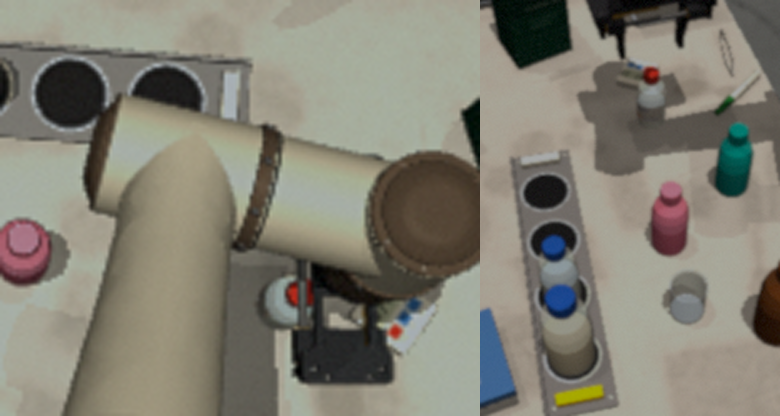

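Side crop: the red cap (651,75) is centred between the fingertips (620 and 680). The large and medium bottles stand in their rings. I grip the small bottle.

```bash
python3 -m jog '[{"linear":[0.001,0,0.02],"roll":0,"grip":0},{"linear":[0,0,0.022],"roll":0,"grip":0},{"linear":[0,0,0.013],"roll":0,"grip":0},{"linear":[0,0,0.007],"roll":0,"grip":0},{"linear":[0,0,0],"roll":0,"grip":60},{"linear":[0,0,0],"roll":0,"grip":120},{"linear":[0,0,0],"roll":0,"grip":160},{"linear":[0,0,0],"roll":0,"grip":200}]'|grep pos
python3 -m jog '[{"linear":[0,0,0],"roll":0,"grip":255},{"linear":[0,0,0],"roll":0,"grip":255},{"linear":[0,0,0],"roll":0,"grip":255},{"linear":[0,0,0],"roll":0,"grip":255},{"linear":[0,0,0],"roll":0,"grip":255}]'
python3 -m jog '[{"linear":[0,0,-0.005],"roll":0,"grip":255},{"linear":[0,0,-0.01],"roll":0,"grip":255},{"linear":[0,0,-0.02],"roll":0,"grip":255},{"linear":[0,0,-0.025],"roll":0,"grip":255},{"linear":[0,0,-0.025],"roll":0,"grip":255},{"linear":[0,0,-0.02],"roll":0,"grip":255},{"linear":[0,0,0],"roll":0,"grip":255},{"linear":[0,0,0],"roll":0,"grip":255}]'
python3 st.py 0.646 -0.0595 0.205
```

```text
ee_pos: [0.4253, -0.2711, 0.101]
time_s: 22.12
ee_pos: [0.425, -0.2711, 0.1007]
tool_rot: [2.222, -2.221, -0.0]
ft_force: [0.6, 0.1, 0.0]
gripper_width: 0.322
grasp_force: 30.0
time_s: 23.12
ee_pos: [0.4244, -0.2707, 0.2049]
tool_rot: [2.221, -2.222, -0.002]
ft_force: [-0.1, -0.7, -2.7]
gripper_width: 0.321
grasp_force: 30.0
[ 0.4244 -0.2707  0.2049] q [-0.25  0.19 -0.31 -0.   -1.07  0.25] w 0.321 yang 180.0
tool shift [-2.113e-01 -2.215e-01 -1.000e-04]
```

```bash
python3 -m jog '[{"linear":[-0.01,-0.01,0],"roll":0,"grip":255},{"linear":[-0.022,-0.024,0],"roll":0,"grip":255},{"linear":[-0.028,-0.029,0],"roll":0,"grip":255},{"linear":[-0.028,-0.029,0],"roll":0,"grip":255},{"linear":[-0.028,-0.029,0],"roll":0,"grip":255},{"linear":[-0.028,-0.029,0],"roll":0,"grip":255},{"linear":[-0.028,-0.029,0],"roll":0,"grip":255},{"linear":[-0.023,-0.025,0],"roll":0,"grip":255}]'|grep pos
python3 -m jog '[{"linear":[-0.0113,-0.0125,0],"roll":0,"grip":255},{"linear":[-0.005,-0.005,0],"roll":0,"grip":255},{"linear":[0,0,0.02],"roll":0,"grip":255},{"linear":[0,0,0.03],"roll":0,"grip":255},{"linear":[0,0,0.025],"roll":0,"grip":255},{"linear":[0,0,0],"roll":0,"grip":255},{"linear":[0,0,0],"roll":0,"grip":255}]'|grep -E "pos|ft"
python3 st.py 0.646 -0.0595 0.108
```

```text
ee_pos: [0.6301, -0.0739, 0.2042]
ee_pos: [0.6471, -0.0602, 0.132]
ft_force: [1.3, 0.2, -2.5]
[ 0.6471 -0.0602  0.132 ] q [ 0.16  0.5  -0.05  0.   -1.02 -0.16] w 0.324 yang -180.0
tool shift [-0.0007  0.0012  0.024 ]
```

```bash
python3 -m jog '[{"linear":[-0.0007,0.001,0.01],"roll":0,"grip":255},{"linear":[0,0,0.009],"roll":0,"grip":255},{"linear":[0,0,0.003],"roll":0,"grip":255},{"linear":[0,0,0.001],"roll":0,"grip":255},{"linear":[0,0,0],"roll":0,"grip":255},{"linear":[0,0,0],"roll":0,"grip":255}]'|grep -E "pos|ft"
python3 -m jog '[{"linear":[0,0,0.001],"roll":0,"grip":255},{"linear":[0,0,0],"roll":0,"grip":255},{"linear":[0,0,0],"roll":0,"grip":255}]'|grep -E "pos|ft"
python3 -m jog '[{"linear":[0,0,0.001],"roll":0,"grip":255},{"linear":[0,0,0],"roll":0,"grip":255},{"linear":[0,0,0],"roll":0,"grip":255}]'|grep -E "pos|ft"
```

```text
ee_pos: [0.6457, -0.059, 0.1079]
ft_force: [-0.0, 0.4, -1.8]
ee_pos: [0.6456, -0.059, 0.1067]
ft_force: [-0.1, 0.1, -2.2]
ee_pos: [0.6458, -0.0591, 0.1067]
ft_force: [-1.8, 1.5, 5.2]
```

```bash
python3 -m jog '[{"linear":[0,0,0],"roll":0,"grip":200},{"linear":[0,0,0],"roll":0,"grip":120},{"linear":[0,0,0],"roll":0,"grip":60},{"linear":[0,0,0],"roll":0,"grip":0},{"linear":[0,0,-0.01],"roll":0,"grip":0},{"linear":[0,0,-0.03],"roll":0,"grip":0},{"linear":[0,0,-0.05],"roll":0,"grip":0},{"linear":[0,0,-0.03],"roll":0,"grip":0}]'|grep pos
python3 -m jog '[{"linear":[0,0,0],"roll":-0.175,"grip":0},{"linear":[0,0,0],"roll":-0.175,"grip":0},{"linear":[0,0,0],"roll":-0.175,"grip":0},{"linear":[0,0,0],"roll":0,"grip":0}]' | grep pos
python3 st.py 0.485 0.11 0.2
python3 - <<'E'
from h import *
import pickle
d=pickle.load(open("d.pkl","rb"));T,S=d["top"],d["side"]
print(ray(T,250.3,216.7,.003),ray(S,314.2,263.3,.003))
a=T["color"][190:240,225:275];b=S["color"][230:290,285:345]
cv2.imwrite("pics/b.png",np.hstack([cv2.resize(a,(400,400),interpolation=2),cv2.resize(b,(400,400),interpolation=2)])[:,:,::-1])
E
```

```text
ee_pos: [0.6466, -0.0592, 0.2294]
ee_pos: [0.6456, -0.059, 0.2263]
[ 0.6456 -0.059   0.2263] q [ 0.16  0.42  0.08  0.   -1.22  0.37] w 0.998 yang -150.0
tool shift [-0.2267  0.0547  0.0262]
[0.48589754 0.10859696 0.003     ] [0.47827716 0.10760057 0.003     ]
```

View pics/b.png

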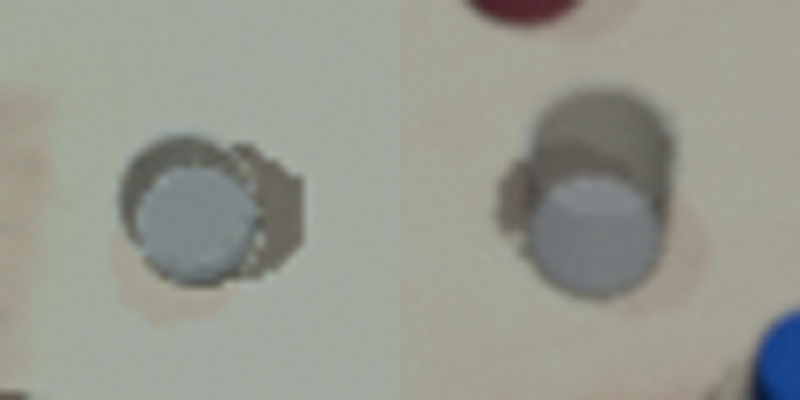

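```bash
python3 - <<'E'
from h import *
import pickle
d=pickle.load(open("d.pkl","rb"));T,S=d["top"],d["side"]
print(ray(T,249.6,217.9,.003),ray(S,314.2,265.5,.003),ray(T,249,215.6,.07),ray(S,315.3,254,.07))
E
```

```text
[0.48192446 0.11082658 0.003     ] [0.48017261 0.11343921 0.003     ] [0.47868249 0.10778553 0.07      ] [0.4823359  0.11949451 0.07      ]
```

Top crop: beaker base at (197,223) and rim at (192,205). Side crop: base at (595,237). Both views agree on roughly (0.481, 0.112).

```bash
python3 -m jog '[{"linear":[-0.0288,0.0072,0],"roll":0,"grip":0},{"linear":[-0.0288,0.0072,0],"roll":0,"grip":0},{"linear":[-0.0288,0.0072,0],"roll":0,"grip":0},{"linear":[-0.0288,0.0072,0],"roll":0,"grip":0},{"linear":[-0.0288,0.0072,0],"roll":0,"grip":0},{"linear":[-0.0288,0.0072,0],"roll":0,"grip":0},{"linear":[-0.0288,0.0072,0],"roll":0,"grip":0},{"linear":[-0.0288,0.0072,0],"roll":0,"grip":0}]' | grep pos
python3 -m jog '[{"linear":[0,0,0.02],"roll":0,"grip":0},{"linear":[0,0,0.04],"roll":0,"grip":0},{"linear":[0,0,0.04],"roll":0,"grip":0},{"linear":[0,0,0],"roll":0,"grip":0},{"linear":[0,0,0],"roll":0,"grip":0}]'|grep pos
python3 st.py 0.481 0.112 0.03
python3 - <<'E'
from h import *
a=cam("top")["color"][140:290,190:330];b=cam("side")["color"][180:330,240:420]
cv2.imwrite("pics/g4.png",np.hstack([cv2.resize(a,(373,400),interpolation=2),cv2.resize(b,(420,350),interpolation=2)[:,:]if 0 else cv2.resize(b,(420,400),interpolation=2)])[:,:,::-1])
E
```

```text
ee_pos: [0.4796, 0.1121, 0.2262]
ee_pos: [0.4815, 0.1119, 0.1273]
[0.4815 0.1119 0.1273] q [ 0.56  0.26 -0.44  0.   -0.86 -0.03] w 0.999 yang -149.9
tool shift [-0.0004  0.0006  0.0973]
```

View pics/g4.png

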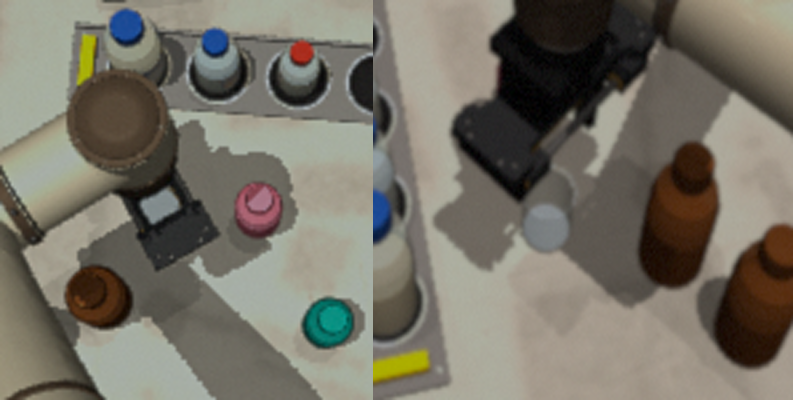

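The closing axis runs between brown (98,295) and pink (258,208), and the beaker at (160,205) lies between the fingers. I descend.

```bash
python3 -m jog '[{"linear":[0,0,0.02],"roll":0,"grip":0},{"linear":[0,0,0.02],"roll":0,"grip":0},{"linear":[0,0,0.01],"roll":0,"grip":0},{"linear":[0,0,0],"roll":0,"grip":0}]'|grep -E "pos|ft"
python3 -m jog '[{"linear":[0,0,0.015],"roll":0,"grip":0},{"linear":[0,0,0.015],"roll":0,"grip":0},{"linear":[0,0,0.01],"roll":0,"grip":0},{"linear":[0,0,0.005],"roll":0,"grip":0},{"linear":[0,0,0],"roll":0,"grip":0}]'|grep -E "pos|ft"
python3 -m jog '[{"linear":[0,0,0],"roll":0,"grip":30},{"linear":[0,0,0],"roll":0,"grip":50},{"linear":[0,0,0],"roll":0,"grip":70},{"linear":[0,0,0],"roll":0,"grip":80},{"linear":[0,0,0],"roll":0,"grip":90},{"linear":[0,0,0],"roll":0,"grip":120},{"linear":[0,0,0],"roll":0,"grip":160},{"linear":[0,0,0],"roll":0,"grip":200}]'
```

```text
ee_pos: [0.4804, 0.1115, 0.076]
ft_force: [0.2, -0.2, 0.2]
ee_pos: [0.4803, 0.1115, 0.0308]
ft_force: [0.0, 0.4, 0.6]
time_s: 31.85
ee_pos: [0.4805, 0.1116, 0.0307]
tool_rot: [-2.722, 1.568, -0.001]
ft_force: [0.5, 0.1, 0.9]
gripper_width: 0.614
grasp_force: 29.9
```

```bash
python3 -m jog '[{"linear":[0,0,-0.005],"roll":0,"grip":255},{"linear":[0,0,-0.015],"roll":0,"grip":255},{"linear":[0,0,-0.03],"roll":0,"grip":255},{"linear":[0,0,-0.035],"roll":0,"grip":255},{"linear":[0,0,-0.035],"roll":0,"grip":255},{"linear":[0,0,-0.03],"roll":0,"grip":255},{"linear":[0,0,-0.02],"roll":0,"grip":255},{"linear":[0,0,0],"roll":0,"grip":255}]'
python3 -m jog '[{"linear":[0,0,0],"roll":0.1,"grip":255},{"linear":[0,0,0],"roll":0.15,"grip":255},{"linear":[0,0,0],"roll":0.15,"grip":255},{"linear":[0,0,0],"roll":0.124,"grip":255},{"linear":[0,0,0],"roll":0,"grip":255}]' | grep pos
python3 st.py 0.639 -0.159 0.2
```

```text
time_s: 32.85
ee_pos: [0.4805, 0.1116, 0.202]
tool_rot: [-2.719, 1.567, -0.002]
ft_force: [1.1, -0.8, -2.1]
gripper_width: 0.614
grasp_force: 29.9
ee_pos: [0.4792, 0.111, 0.1992]
[0.4792 0.111  0.1992] q [ 0.56  0.18 -0.34 -0.   -1.05 -0.56] w 0.614 yang -179.9
tool shift [ 0.2704 -0.1592 -0.001 ]
```

```bash
python3 -m jog '[{"linear":[0.012,-0.007,0],"roll":0,"grip":255},{"linear":[0.026,-0.015,0],"roll":0,"grip":255},{"linear":[0.034,-0.02,0],"roll":0,"grip":255},{"linear":[0.034,-0.02,0],"roll":0,"grip":255},{"linear":[0.034,-0.02,0],"roll":0,"grip":255},{"linear":[0.034,-0.02,0],"roll":0,"grip":255},{"linear":[0.034,-0.02,0],"roll":0,"grip":255},{"linear":[0.032,-0.019,0],"roll":0,"grip":255}]'|grep pos
python3 -m jog '[{"linear":[0.02,-0.012,0],"roll":0,"grip":255},{"linear":[0.01,-0.006,0],"roll":0,"grip":255},{"linear":[0,0,0.03],"roll":0,"grip":255},{"linear":[0,0,0.04],"roll":0,"grip":255},{"linear":[0,0,0.03],"roll":0,"grip":255},{"linear":[0,0,0.02],"roll":0,"grip":255},{"linear":[0,0,0],"roll":0,"grip":255},{"linear":[0,0,0],"roll":0,"grip":255}]'|grep -E "pos|ft"
python3 st.py 0.639 -0.159 0.038
python3 - <<'E'
from h import *
c=cam("side");print(proj(c,[.639,-.159,.006]),proj(c,[.639,-.159,.05]))
a=cam("top")["color"][130:210,200:380];b=c["color"][140:300,180:340]
cv2.imwrite("pics/p4.png",np.hstack([cv2.resize(a,(400,178*1),interpolation=2),np.zeros((178,0,3),np.uint8)])[:,:,::-1]) if 0 else cv2.imwrite("pics/p4.png",np.hstack([cv2.resize(a,(400,400),interpolation=2),cv2.resize(b,(400,400),interpolation=2)])[:,:,::-1])
E
```

```text
ee_pos: [0.6218, -0.1306, 0.1999]
ee_pos: [0.6402, -0.1585, 0.0817]
ft_force: [0.7, -0.0, -0.9]
[ 0.6402 -0.1585  0.0817] q [ 0.    0.56 -0.08  0.   -0.93 -0.  ] w 0.615 yang -179.9
tool shift [0.0005 0.0013 0.0437]
[228.54151257 195.06964843] [226.58826754 184.91685263]
```

View pics/p4.png

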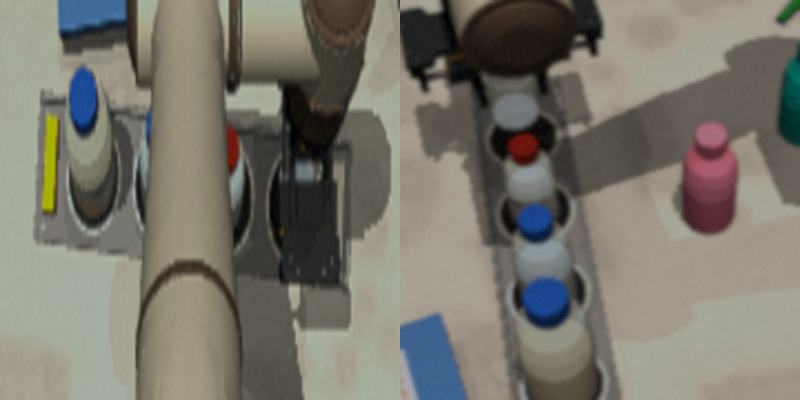

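Side crop: the beaker base is at (515,110), which is image pixel (226,184). The ring centre at that height projects to (226.6,184.9), so it is centred. I lower it in steps, watching the force.

```bash
python3 -m jog '[{"linear":[0,0.001,0.015],"roll":0,"grip":255},{"linear":[0,0,0.015],"roll":0,"grip":255},{"linear":[0,0,0.008],"roll":0,"grip":255},{"linear":[0,0,0.003],"roll":0,"grip":255},{"linear":[0,0,0],"roll":0,"grip":255},{"linear":[0,0,0],"roll":0,"grip":255}]'|grep -E "pos|ft"
python3 -m jog '[{"linear":[0,0,0.001],"roll":0,"grip":255},{"linear":[0,0,0],"roll":0,"grip":255},{"linear":[0,0,0],"roll":0,"grip":255}]'|grep -E "pos|ft"
python3 -m jog '[{"linear":[0,0,0.001],"roll":0,"grip":255},{"linear":[0,0,0],"roll":0,"grip":255},{"linear":[0,0,0],"roll":0,"grip":255}]'|grep -E "pos|ft"
python3 -m jog '[{"linear":[0,0,0.001],"roll":0,"grip":255},{"linear":[0,0,0],"roll":0,"grip":255},{"linear":[0,0,0],"roll":0,"grip":255}]'|grep -E "pos|ft"
```

```text
ee_pos: [0.6389, -0.1584, 0.0401]
ft_force: [-0.3, 0.3, -1.6]
ee_pos: [0.6385, -0.1584, 0.0388]
ft_force: [0.3, 0.1, -1.1]
ee_pos: [0.6385, -0.1584, 0.0376]
ft_force: [-0.2, 0.9, -0.4]
ee_pos: [0.6386, -0.1584, 0.0368]
ft_force: [-0.2, 0.6, 0.2]
```

```bash
python3 -m jog '[{"linear":[0,0,0.0007],"roll":0,"grip":255},{"linear":[0,0,0],"roll":0,"grip":255},{"linear":[0,0,0],"roll":0,"grip":255}]'|grep -E "pos|ft"
python3 -m jog '[{"linear":[0,0,0],"roll":0,"grip":140},{"linear":[0,0,0],"roll":0,"grip":90},{"linear":[0,0,0],"roll":0,"grip":50},{"linear":[0,0,0],"roll":0,"grip":0},{"linear":[0,0,0],"roll":0,"grip":0},{"linear":[0,0,-0.02],"roll":0,"grip":0},{"linear":[0,0,-0.03],"roll":0,"grip":0},{"linear":[0,0,-0.05],"roll":0,"grip":0}]'|grep -E "pos|ft|width"
python3 -m jog '[{"linear":[0,0,-0.05],"roll":0,"grip":0},{"linear":[0,0,-0.05],"roll":0,"grip":0},{"linear":[0.04,0.03,0],"roll":0,"grip":0},{"linear":[0.04,0.04,0],"roll":0,"grip":0},{"linear":[0.04,0.04,0],"roll":0,"grip":0},{"linear":[0.04,0.04,0],"roll":0,"grip":0},{"linear":[0.04,0.04,0],"roll":0,"grip":0},{"linear":[0,0,0],"roll":0,"grip":0}]'|grep -E "pos|ft|time"
python3 - <<'E'
from h import *
c=cam("side");t=cam("top")
for k,(x,y) in enumerate([(.661,.14),(.6535,.0405),(.646,-.0595),(.639,-.159)]):
    h=[.167,.137,.117,.07][k]; print(proj(t,[x,y,.006+h]).round(1),proj(c,[x,y,.006+h]).round(1))
a=t["color"][130:260,140:400];b=c["color"][90:390,170:430]
cv2.imwrite("pics/end.png",np.hstack([cv2.resize(a,(460,230),interpolation=2).repeat(1,0),np.zeros((230,0,3),np.uint8)])[:,:,::-1]) if 0 else cv2.imwrite("pics/end.png",np.vstack([cv2.resize(a,(520,260),interpolation=2),cv2.resize(b,(520,340),interpolation=2)])[:600,:,::-1])
E
```

```text
ee_pos: [0.6387, -0.1584, 0.0366]
ft_force: [-1.1, 0.6, 4.8]
ee_pos: [0.6371, -0.1582, 0.1348]
ft_force: [0.5, -0.1, -0.4]
gripper_width: 0.998
time_s: 39.83
ee_pos: [0.446, -0.3607, 0.2362]
ft_force: [0.6, 0.0, 0.6]
[236.4 149. ] [237.3 258.2]
[270.4 154.6] [232.6 226.6]
[303.2 158.9] [228.1 197.2]
[334.  165.4] [225.4 178.6]
```

View pics/end.png

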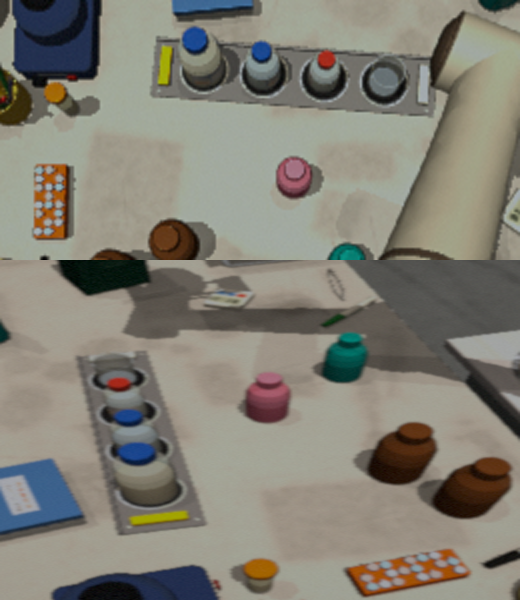

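The picture shows all four upright in their rings, in order from the yellow end: top view at (200,55), (263,70), (324,75) and (385,78). The bystanders have not moved and the gripper is clear.

```bash
python3 -c "
from station import job;print(job.hand_in())"
```

```text
the job is handed in; nothing more can be done
None
```

The job is handed in: the large, medium and small bottles and then the beaker stand upright in the four rings, tallest at the yellow block, with the bystanders untouched, about 40 s on the robot's clock; no verdict came back.

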